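Dry-fit a display plinth in the inclined glue-up jig

TASK

Dry-fit the small display plinth in the inclined glue-up jig: lay the oak block flat between the four corner angles, then the black spacer on it, then the marble top plate on top, each seated square and flat on the one below and let go before you fetch the next. Set the parts down rather than dropping them, and leave the hammer, glue bottle, spray can and plaster head where they are.

Things in the scene. Friction and masses are not known exactly. Their poses are not given: they have to be found in the camera images.
- jig: Plywood glue-up jig fixed to the bench: base board 215 x 165 x 18 mm, two gussets and a bed that rises at 30 degrees. Origin: centre of the base board's underside, on the bench; z up; x points level towards the raised end, so the bed faces up and towards -x.
- pocket: The jig's inclined bed (180 x 128 x 15 mm, green-faced plywood) with four corner angles that form the stacking pocket. Origin: pocket centre on the bed's upper face, 80 mm above the bench, straight above the jig's origin. z: bed normal, 30 degrees from vertical; parts go in along -z. x: up the slope; y: level, across. Inside: 115 (x) by 67 (y) mm, 2.5 mm more than the parts on every side.
- pocket_mouth (a point): Centre of the pocket's mouth, 66 mm from the bed along its normal, level with the tops of the aluminium corner angles. These are 4 mm thick with 18 mm legs, straight to 56 mm, then flared outward at 30 degrees (lead-in of 6 mm a side). Between them every side is open down to the bed: 79 mm wide openings on the long sides, for fingers that grip a part across its 62 mm width.
- block: Oak body of the plinth, a plain brown block 110 (x) x 62 (y) x 34 (z) mm, about 165 g, lying flat on the bench. Origin: centre of its underside. It goes first, on the bed (its origin at the pocket's origin).
- spacer: Black spacer board of the plinth, 110 (x) x 62 (y) x 14 (z) mm, about 70 g, lying flat on the bench. Origin: centre of its underside. It goes second, on the block, underside 34 mm above the bed along the pocket's z.
- top_plate: White marble top plate of the plinth, 110 (x) x 62 (y) x 16 (z) mm, about 290 g, lying flat on the bench. Origin: centre of its underside. It goes last, on the spacer, underside 48 mm above the bed along the pocket's z; its upper face ends 64 mm above the bed.
- hammer: Bystander: hammer, 280 mm long, wooden handle and steel head, lying along its x (head to +x) on the bench to the right. Origin: about the middle of its length, on the bench. Loose; leave alone.
- glue_bottle: Bystander: white glue bottle with orange cap, 58 mm across, 165 mm tall, standing beyond the work. Origin: centre of its underside. Loose; leave alone.
- spray_can: Bystander: blue spray can, 53 mm across, 168 mm tall, standing to the left. Origin: centre of its underside. Loose; leave alone.
- maquette: Bystander: small plaster head on a dark wooden foot 66 mm square, 119 mm tall, standing beyond the work to the right. Origin: centre of its underside. Loose; leave alone.
Not all that is in view belongs to the job. Of the things that look like the block, the largest one is meant.

How it is judged:
By the outcome, as a careful person would: the job done as asked, in the order asked, and still so for the second after the job is handed in, with the robot touching nothing.
It also fails if it takes over 67 s, if anything falls off the work surface, if the arm or the gripper's body presses on something with over 40 N, if the wrist force passes 120 N, or if a joint passes its speed limit or range.

ROBOT

A 7-joint arm with a two-finger parallel gripper is mounted at the origin on the work surface. World frame = base frame: x ahead of the robot, y to its left, z up, the work surface at z = 0. Lengths are in m, angles in rad, forces in N, time in s.
With the tool pointing down it reaches from about 0.35 to 0.9 m from the base axis. Payload 19.9 kg.
Tool frame: the origin (TCP) lies between the finger pads; the fingertips stand 19 mm ahead of it and the grasp point (between the pads) is the TCP; z points along the fingers, y is the line along which they close (so a half turn about z gives the same grasp; the last joint's range is limited). The gripper opens to 94 mm and grips with 3 to 60 N. Pads are 16 mm wide; open, the fingers measure 119 mm over their backs; the gripper's body (75 mm by 177 mm) begins 78 mm behind the grasp point.
Start: joints at [-1.167, 0.417, -0.01, 1.614, 0.005, 1.111, -0.053], TCP at [0.269, 0.564, 0.224] pointing down, gripper open.
Joint ranges: [-2.81, 2.81], [-0.39, 2.02], [-1.27, 1.25], [0.06, 2.57], [-1.19, 4.33], [0.19, 2], [-2.82, 2.82]. Speed limits (rad/s): [1.89, 1.89, 2.39, 2.39, 3.01, 3.01, 3.01].

INTERFACE

Orientations are given as a 3x3 rotation matrix whose columns are the frame's x, y, z axes.
In Python, from rig import robot gives the robot as it stands. Calls block until the motion is done:
- robot.move_ptp(position, orientation): joint-space move of the TCP to a pose.
- robot.move_linear(position, velocity=0.15, frame=None, threshold=None): straight line of the TCP; frame=None keeps the orientation; velocity is the mean speed in m/s. With threshold (N) it stops when the force on the tool has changed by that much, and returns True; else False.
- robot.goto_joints(angles): joint-space move.
- robot.gripper_to(opening): finger opening in m; the grip force is fixed at half the most; returns when the fingers have stopped.
- robot.pause(seconds).
- robot.ik(position, orientation): joint angles nearest the present ones, or None.
- robot.get_state(): the state.
- robot.grab_frame(name): name is "scene" or "top" or "wrist"; returns the picture (384x512x3 uint8, red, green, blue); there is no depth.
- robot.camera_info(name): a dict with "fx", "fy", "cx", "cy" (pixels), "rvec" (rotation vector, rad) and "tvec" (3), from world to camera coordinates, as OpenCV has them. Camera axes: x right, y down, z forward; pixel columns grow to the right and rows downward; lengths in m; the calibration is good to about 2 mm. A picture is of the moment at which its call begins: read the wrist's pose just before it. camera_info takes no time and is no camera call; for the wrist camera it gives the pose at the moment of the call.
A pose or a line that the arm cannot do raises robot.PlanningError and nothing moves.
- robot.sign_off(): hands the job in; it is judged then, once.
The state is a dict: "time": time; "qpos": joint angles; "joint_vel": joint speeds; "effort": joint torques, N m; "ee_pos": TCP position; "tool_rot": TCP orientation; "force": force on the tool from outside, world axes, zero at the start; "moment": the same for the moment, N m; "opening": finger opening in m; "grasp_force": force on a finger pad.
Only numpy, scipy, OpenCV 4.12 (cv2) and the standard library are available. Lean on these libraries where they do the work, as an engineer would, in place of code of your own. Each camera call takes 0.05 s, during which the arm holds its last target. There are 200 camera calls.

## Working session

There is one attempt and no reset: what is moved stays moved. The work goes in short steps, each a Python script; the robot and the scene stay as the last script left them, time stands still between calls to the robot, and variables do not carry over. Pictures are saved under pics/ and viewed, at most 10 in all, crops included, and the job is handed in when it is done.

```bash
mkdir -p pics; ls; python3 - <<'E'
from rig import robot
import cv2
for n in ("scene","top"):
    f=robot.grab_frame(n); cv2.imwrite(f"pics/{n}0.png",cv2.resize(f[:,:,::-1],(800,600),interpolation=cv2.INTER_CUBIC))
    cv2.imwrite(f"{n}0_raw.png",f[:,:,::-1]); print(n,robot.camera_info(n))
print(robot.get_state())
E
```

```text
pics
scene {'fx': 350.79343026314797, 'fy': 350.79343026314797, 'cx': 259.723851563228, 'cy': 192.40908382774438, 'rvec': array([ 2.41770294,  0.82105962, -0.24436586]), 'tvec': array([-0.4404278 , -0.22495901,  1.60625597])}
top {'fx': 365.81028842753176, 'fy': 365.81028842753176, 'cx': 262.46395568207674, 'cy': 190.89097661490646, 'rvec': array([ 2.16179928, -2.11722375,  0.13297511]), 'tvec': array([-0.03180464,  0.56997337,  1.11992301])}
{'time': 0.1, 'qpos': array([-1.16751959,  0.4178914 , -0.01028623,  1.61408969,  0.00471189,
        1.11069202, -0.05301972]), 'joint_vel': array([ 0.00126379, -0.00019527, -0.00027437, -0.00302169, -0.00118182,
       -0.00069949, -0.00103126]), 'effort': array([ 2.51791520e-03, -8.52595925e+01,  6.40852321e-01, -4.26705265e+01,
       -4.86863335e-02,  1.63158285e-02,  8.03461353e-05]), 'ee_pos': array([0.26879927, 0.56390718, 0.2239124 ]), 'tool_rot': array([[-9.02697357e-01,  4.30275902e-01, -3.61613099e-04],
       [ 4.30276042e-01,  9.02696815e-01, -9.93718011e-04],
       [-1.01145921e-04, -1.05262007e-03, -9.99999441e-01]]), 'force': array([ 0.45218323,  0.49824794, -0.12829943]), 'moment': array([0.00641188, 0.01005458, 0.04931477]), 'grasp_force': 0.0, 'opening': 0.09430637325308144}
```

View pics/scene0.png

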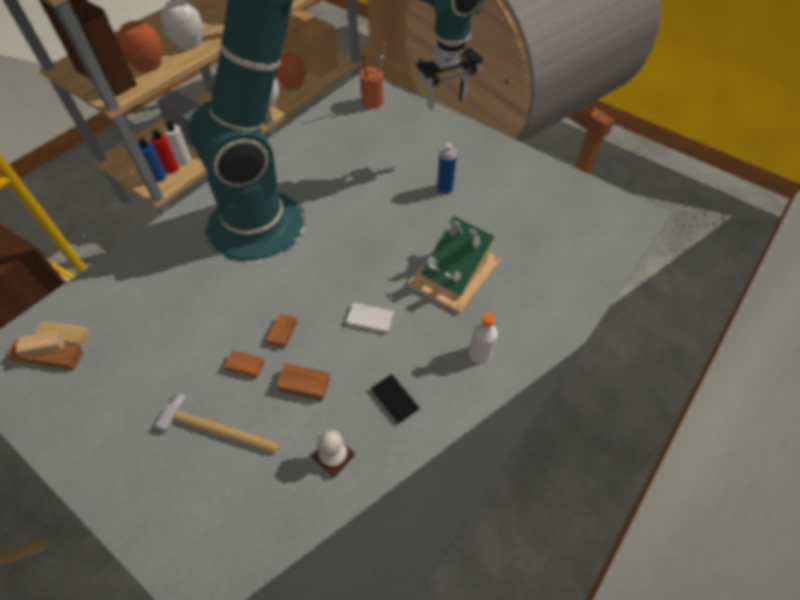

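View pics/top0.png

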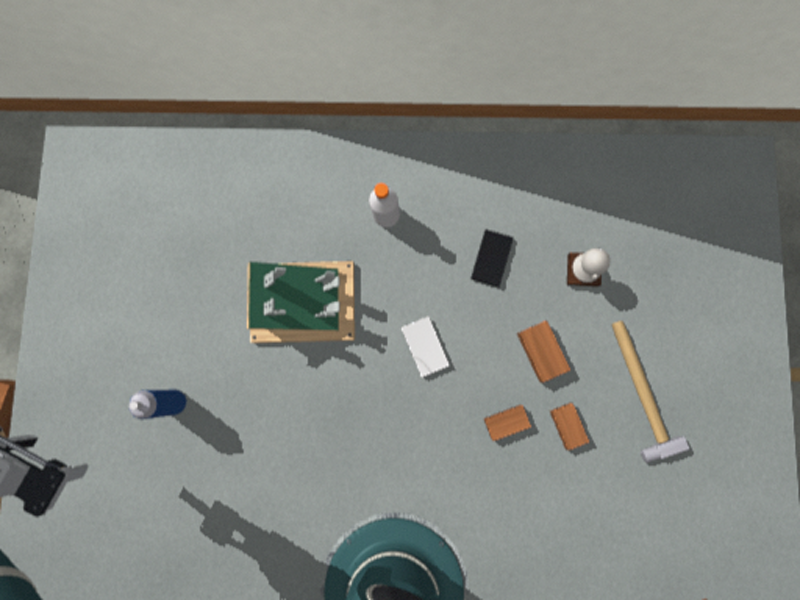

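The scene and top views show (top picture, 800x600): jig at about (300,300), block the largest brown at (547,352), marble plate at (426,347), and spacer at (492,258). Bottle is at (384,210), can at (157,403), head at (588,265) and hammer at (650,400). Next I'll turn these into coarse positions.

```bash
cat > h.py <<'E'
import numpy as np, cv2
from rig import robot
def cam(ci):
    R,_=cv2.Rodrigues(np.array(ci["rvec"],float)); t=np.array(ci["tvec"],float)
    K=np.array([[ci["fx"],0,ci["cx"]],[0,ci["fy"],ci["cy"]],[0,0,1]]); return K,R,t
def ray(ci,uv):
    K,R,t=cam(ci); d=R.T@np.linalg.solve(K,[uv[0],uv[1],1]); return -R.T@t,d/np.linalg.norm(d)
def onplane(ci,uv,z):
    c,d=ray(ci,uv); return c+d*(z-c[2])/d[2]
def tri(cis,uvs):
    A=np.zeros((3,3));b=np.zeros(3);r=[ray(c,u) for c,u in zip(cis,uvs)]
    for c,d in r:
        P=np.eye(3)-np.outer(d,d);A+=P;b+=P@c
    X=np.linalg.solve(A,b); return X,max(np.linalg.norm((np.eye(3)-np.outer(d,d))@(X-c)) for c,d in r)
def proj(ci,X):
    K,R,t=cam(ci); p=K@(R@np.array(X)+t); return p[:2]/p[2]
def down(a): # tool down, closing line (tool y) at world angle a
    y=np.array([np.cos(a),np.sin(a),0]); z=np.array([0,0,-1.]); return np.column_stack([np.cross(y,z),y,z])
E
python3 - <<'E'
from h import *
np.set_printoptions(precision=4,suppress=True)
ct=robot.camera_info("top"); cs=robot.camera_info("scene"); s=.64
P={"block":((547,352),(303,382),.034),"plate":((426,347),(370,318),.016),"spacer":((492,258),(395,399),.014),"bottle_base":((388,222),None,0),"can_base":((175,403),None,0),"head":((585,268),None,.02),
"jig_br":((352,340),None,.018),"jig_bl":((251,342),None,.018),"jig_tr":((354,262),None,.018),"green_tl":((250,262),None,.1),"green_bl":((248,330),None,.1)}
for n,(a,b,z) in P.items():
    print(n,onplane(ct,np.array(a)*s,z), tri([ct,cs],[np.array(a)*s,np.array(b)*s]) if b else "")
st=robot.get_state(); K,R,t=cam(robot.camera_info("wrist")); c=-R.T@t
print(K, "cam in tool",st["tool_rot"].T@(c-st["ee_pos"]), "\n",st["tool_rot"].T@R.T)
E
```

```text
block [ 0.4679 -0.2968  0.034 ] (array([ 0.4709, -0.2968,  0.0222]), np.float64(0.003464044521406428))
plate [ 0.4739 -0.0542  0.016 ] (array([ 0.4757, -0.053 ,  0.0062]), np.float64(0.0018534826328452465))
spacer [ 0.6627 -0.1889  0.014 ] (array([ 0.6658, -0.1898,  0.0022]), np.float64(0.0007726582223577077))
bottle_base [0.7404 0.0318 0.    ] 
can_base [0.3487 0.4605 0.    ] 
head [ 0.6438 -0.3803  0.02  ] 
jig_br [0.4849 0.0978 0.018 ] 
jig_bl [0.4764 0.3056 0.018 ] 
jig_tr [0.648  0.0995 0.018 ] 
green_tl [0.6273 0.2928 0.1   ] 
green_bl [0.4944 0.2884 0.1   ] 
[[273.3297   0.     251.7554]
 [  0.     273.3297 188.389 ]
 [  0.       0.       1.    ]] cam in tool [ 0.0665  0.0004 -0.1601] 
 [[ 0.0002 -0.9737 -0.2277]
 [ 1.      0.0001  0.0005]
 [-0.0004 -0.2277  0.9737]]
```

```bash
cat > views.py <<'E'
from h import *
import pickle
D=[]
for i,(x,y) in enumerate([(.53,.26),(.53,.10),(.54,-.10),(.54,-.26)]):
    robot.move_ptp([x,y,.27],down(0)); robot.pause(.15)
    ci=robot.camera_info("wrist"); f=robot.grab_frame("wrist"); D.append((ci,f)); print(robot.get_state()["time"],robot.get_state()["ee_pos"])
pickle.dump(D,open("views.pkl","wb"))
def lab(i): return cv2.resize(D[i][1][:,:,::-1],(400,300),interpolation=cv2.INTER_AREA)
cv2.imwrite("pics/w4.png",np.vstack([np.hstack([lab(0),lab(1)]),np.hstack([lab(2),lab(3)])]))
E
python3 views.py
```

```text
1.7917 [0.52956576 0.26089653 0.26980834]
2.675 [0.53000106 0.10113789 0.26985422]
3.6917 [ 0.54025476 -0.09864374  0.26994917]
4.575 [ 0.54046492 -0.25873022  0.2700465 ]
```

View pics/w4.png

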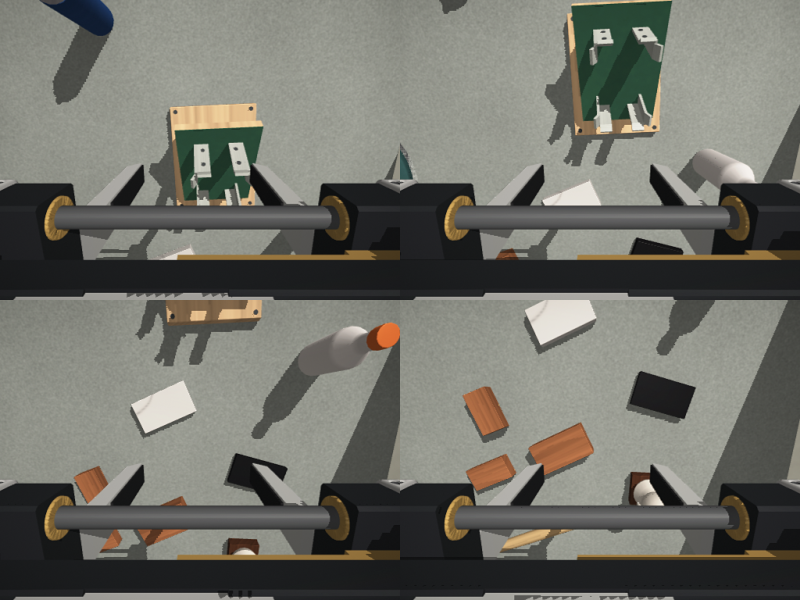

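The four wrist views show the jig with its raised end towards +y: upper bed edge near (175–262,125) in tile 1, low base edge near (575–660,133) in tile 2. Plate, spacer and block are clear in tile 4, at (560,318), (661,396) and (561,449). I need one more view for each group to get parallax.

```bash
cat > views2.py <<'E'
from h import *
import pickle
D=pickle.load(open("views.pkl","rb"))
for i,(x,y) in enumerate([(.53,.17),(.52,-.38)]):
    robot.move_ptp([x,y,.27],down(0)); robot.pause(.15)
    ci=robot.camera_info("wrist"); f=robot.grab_frame("wrist"); D.append((ci,f)); print(robot.get_state()["time"],robot.get_state()["ee_pos"])
pickle.dump(D,open("views.pkl","wb"))
E
python3 views2.py
python3 - <<'E'
import pickle,cv2,numpy as np
D=pickle.load(open("views.pkl","rb"))
# jig crops: view1 and view4, x 200..350,y 0..180 scaled
a=D[1][1][0:185,205:355,::-1]; b=D[4][1][40:225,205:355,::-1]
r=lambda m,s:cv2.resize(m,None,fx=s,fy=s,interpolation=cv2.INTER_CUBIC)
im=np.hstack([r(a,2.66),r(b,2.66)]); cv2.imwrite("pics/jig.png",im); print(im.shape)
a=D[3][1][0:240,60:400,::-1]; b=D[5][1][0:240,60:400,::-1]
im=np.hstack([r(a,1.17),r(b,1.17)]); cv2.imwrite("pics/parts.png",im); print(im.shape)
E
```

```text
6.3583 [0.53028015 0.16917734 0.27003256]
8.5417 [ 0.5203841  -0.37943642  0.27000626]
(492, 798, 3)
(281, 796, 3)
```

View pics/jig.png

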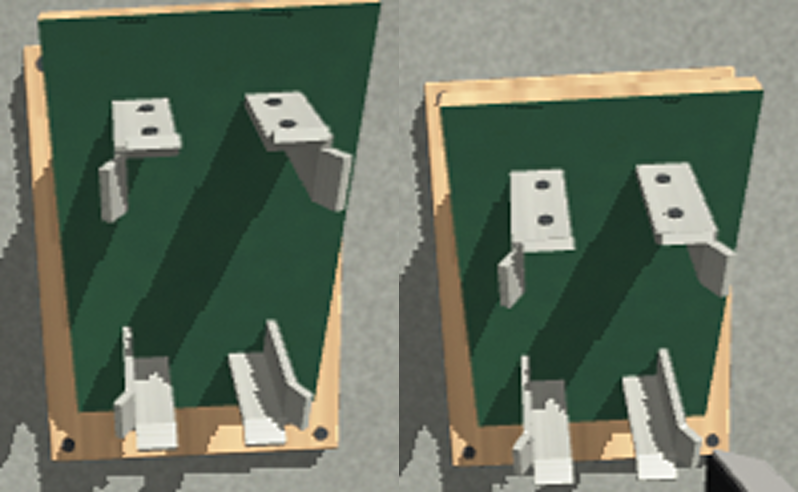

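View pics/parts.png

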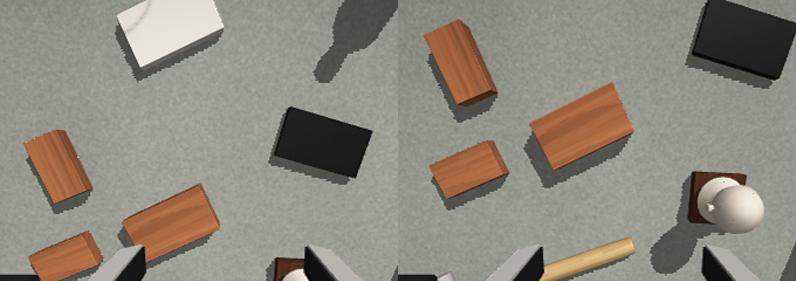

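The jig crops show the green bed corners. Left crop: UL (39,17), UR (380,4), LL (78,412), LR (316,400). Right crop: UL (442,106), UR (762,92), LL (479,427), LR (706,415). In the parts crop the right-hand tile gives the block's top face as (531,123), (613,83), (633,130), (551,168). I'll fit the jig pose from these corners and the parts from their silhouettes.

```bash
cat > fit.py <<'E'
from h import *
import pickle
from scipy.optimize import minimize,least_squares
np.set_printoptions(precision=4,suppress=True)
D=pickle.load(open("views.pkl","rb"))
c1=lambda p:(205+p[0]/2.66-.3,p[1]/2.66-.3); c4=lambda p:(205+(p[0]-399)/2.66-.3,40+p[1]/2.66-.3)
bed1=[(39,17),(380,4),(78,412),(316,400)]; bed4=[(442,106),(762,92),(479,427),(706,415)]
base1=[(25,47),None,(53,460),(338,447)]; base4=[(427,83),(733,68),(453,466),None]
for a,b in zip(bed1,bed4): print("bed",*tri([D[1][0],D[4][0]],[c1(a),c4(b)]))
for a,b in zip(base1,base4):
    if a and b: print("base",*tri([D[1][0],D[4][0]],[c1(a),c4(b)]))
# order UL,UR,LL,LR : jig x=up (+y world), jig y = -x world at left -> +y
sg=[(1,1),(1,-1),(-1,1),(-1,-1)]
c30,s30=np.cos(np.pi/6),.5
def jp(p,X): # jig->world
    c,s=np.cos(p[2]),np.sin(p[2]); return np.array([p[0]+c*X[0]-s*X[1],p[1]+s*X[0]+c*X[1],X[2]+p[4]])
def pk(x,y,z): return (c30*x-s30*z,y,.08+s30*x+c30*z)
def res(p):
    r=[]
    for i,(sx,sy) in enumerate(sg):
        X=jp(p,pk(.09*sx+p[3],.064*sy,0)); r+=[proj(D[1][0],X)-c1(bed1[i]),proj(D[4][0],X)-c4(bed4[i])]
        X=jp(p,(.1075*sx,.0825*sy,.018))
        if base1[i]: r.append(proj(D[1][0],X)-c1(base1[i]))
        if base4[i]: r.append(proj(D[4][0],X)-c4(base4[i]))
    return np.concatenate(r)
j=least_squares(res,[.565,.2,1.6,0,0]); print("jig x,y,yaw,slope offset,dz",j.x,"rms px",np.sqrt(np.mean(j.fun**2)),np.abs(j.fun).max())
jig=j.x
def mask(f,kind,seed):
    f=cv2.GaussianBlur(f,(3,3),0).astype(int); r,g,b=f[...,0],f[...,1],f[...,2]
    m={"brown":(r-b>35),"white":(r>185)&(b>165),"black":(f.max(2)<52)}[kind].astype(np.uint8)
    n,l=cv2.connectedComponents(m); k=l[int(seed[1]),int(seed[0])]; return (l==k).astype(np.uint8) if k else m*0
def fit(name,kind,size,p0,vs,h,top=False,ign=None):
    M=[]
    for v in vs:
        s=proj(D[v][0],[p0[0],p0[1],h]); m=mask(D[v][1],kind,s); M.append(m); print(name,v,"seed",s,"area",m.sum())
    S=4
    def cost(p,det=False):
        c,s=np.cos(p[2]),np.sin(p[2]);tot=[]
        for v,m in zip(vs,M):
            pts=[proj(D[v][0],[p[0]+c*a*size[0]/2-s*b*size[1]/2,p[1]+s*a*size[0]/2+c*b*size[1]/2,z]) for a in(-1,1) for b in(-1,1) for z in([p[3]] if top else [p[3],max(p[3]-h,0)])]
            hull=cv2.convexHull(np.array(pts,np.float32)).reshape(-1,2)
            im=np.zeros((384*S,512*S),np.uint8); cv2.fillConvexPoly(im,np.round(((hull+.5)*S-.5)*16).astype(np.int32),255,shift=4)
            im=cv2.resize(im,(512,384),interpolation=cv2.INTER_AREA)/255.
            d=np.abs(im-m)
            if ign and v==ign[0]: d[ign[1]:,:ign[2]]=0
            tot.append(d.sum()/m.sum())
        return tot if det else sum(tot)
    best=min((minimize(cost,[p0[0],p0[1],p0[2],hh],method="Nelder-Mead",options=dict(initial_simplex=np.array([p0[0],p0[1],p0[2],hh])+np.vstack([np.zeros(4),np.diag([.008,.008,.08,.01])]),xatol=1e-5,fatol=1e-5,maxiter=400)) for hh in (h,h+.006)),key=lambda r:r.fun)
    print(name,best.x,np.degrees(best.x[2]),cost(best.x,True)); return best.x
P={}
P["block"]=fit("block","brown",(.110,.062),[.4693,-.297,np.radians(26)],[3,5],.034,ign=(3,200,190))
P["plate"]=fit("plate","white",(.110,.062),[.4748,-.0536,np.radians(25)],[2,3],.016,top=True)
P["spacer"]=fit("spacer","black",(.110,.062),[.664,-.189,np.radians(-17)],[3,5],.014)
pickle.dump((jig,P),open("poses.pkl","wb"))
def box(im,ci,pts,pairs,col):
    q=[tuple(np.round((proj(ci,X)+.5)*2.6*16-8).astype(int)) for X in pts]
    for a,b in pairs: cv2.line(im,q[a],q[b],col,1,cv2.LINE_AA,4)
def over(v,x0,y0,w,h,k):
    im=cv2.resize(D[v][1][:,:,::-1],None,fx=2.6,fy=2.6,interpolation=cv2.INTER_CUBIC); ci=D[v][0]
    for z in(0,.056):
        box(im,ci,[jp(jig,pk(a*.0575,b*.0335,z)) for a,b in((1,1),(1,-1),(-1,-1),(-1,1))],[(0,1),(1,2),(2,3),(3,0)],(0,0,255) if z else (255,255,0))
    for n,hh in(("block",.034),("plate",.016),("spacer",.014)):
        p=P[n];c,s=np.cos(p[2]),np.sin(p[2])
        box(im,ci,[[p[0]+c*a*.055-s*b*.031,p[1]+s*a*.055+c*b*.031,p[3]] for a,b in((1,1),(1,-1),(-1,-1),(-1,1))],[(0,1),(1,2),(2,3),(3,0)],(0,255,0))
    m=im[int(y0*2.6):int((y0+h)*2.6),int(x0*2.6):int((x0+w)*2.6)]; return m
a=over(1,205,0,150,185,1); b=over(4,205,40,150,185,1); cv2.imwrite("pics/jigfit.png",np.hstack([a,b])[:600,:800])
cv2.imwrite("pics/partfit.png",np.vstack([over(3,100,0,290,112,1),over(5,100,55,290,112,1)]))
E
python3 fit.py
```

```text
bed [0.4975 0.281  0.1274] 0.00032274723594209227
bed [0.6234 0.2863 0.1254] 0.00013743258690634635
bed [0.5042 0.1257 0.038 ] 0.00026080561113499143
bed [0.6314 0.1324 0.0377] 0.00024817734144943446
base [0.478  0.3095 0.0151] 0.0002559133781751242
base [0.4876 0.096  0.0178] 0.00031597905037764724
jig x,y,yaw,slope offset,dz [ 0.5645  0.206   1.617   0.0008 -0.0028] rms px 0.5492173691750437 1.4008906220919268
block 3 seed [204.5146 196.3348] area 3099
block 5 seed [215.5764 112.8614] area 3699
block [ 0.471  -0.291   0.4358  0.0333] 24.971741888719684 [np.float64(0.0176843890185955), np.float64(0.017158850563745366)]
plate 2 seed [208.3565 139.31  ] area 3047
plate 3 seed [204.1578  19.8818] area 3322
plate [ 0.4762 -0.0497  0.4179  0.0134] 23.941324007135435 [np.float64(0.03017690174198987), np.float64(0.0208473515836196)]
spacer 3 seed [335.617  122.5781] area 3170
spacer 5 seed [356.2688  32.5458] area 4086
spacer [ 0.665  -0.1882 -0.2677  0.0098] -15.335348599471038 [np.float64(0.025491433166326467), np.float64(0.017606749013849298)]
```

View pics/jigfit.png

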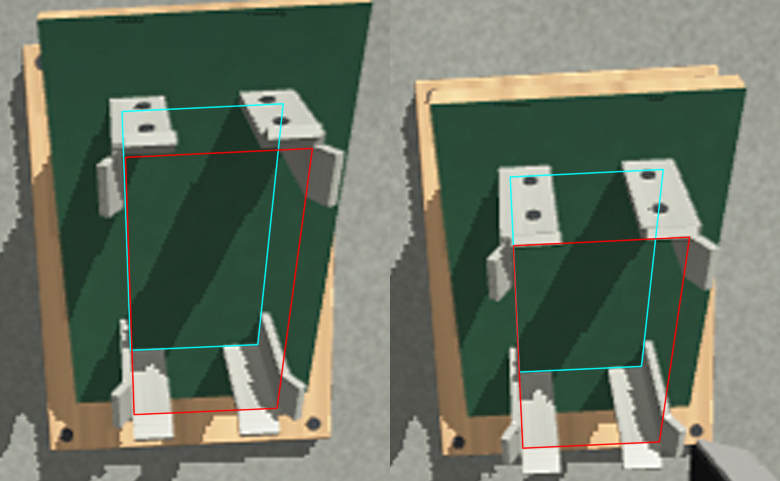

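View pics/partfit.png

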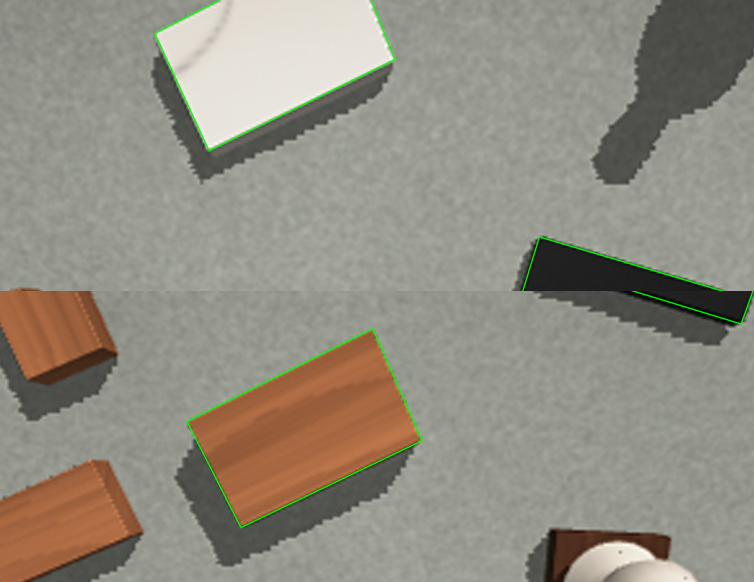

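```bash
python3 - <<'E'
from h import *
import pickle
np.set_printoptions(precision=3,suppress=True)
jig,P=pickle.load(open("poses.pkl","rb"))
y=jig[2]; X=np.array([np.cos(y),np.sin(y),0]);Y=np.array([-np.sin(y),np.cos(y),0]);Z=np.array([0,0,1.])
c,s=np.cos(np.pi/6),.5
R=np.column_stack([c*X+s*Z,Y,-s*X+c*Z]); o=np.array([jig[0],jig[1],.08]); print(R)
for sg in (1,-1):
    T=np.column_stack([np.cross(sg*Y,-R[:,2]),sg*Y,-R[:,2]])
    for d in (.024,.07,.14,.2): print(sg,d,robot.ik(o+R[:,2]*d,T))
for n,p in P.items():
    for k in (np.pi/2,-np.pi/2):
        print(n,robot.ik([p[0],p[1],.024],down(p[2]+k)),robot.ik([p[0],p[1],.15],down(p[2]+k)))
E
```

```text
[[-0.04  -0.999  0.023]
 [ 0.865 -0.046 -0.499]
 [ 0.5    0.     0.866]]
1 0.024 [ 0.657  0.839 -1.087  1.841  0.303  0.744  2.762]
1 0.07 [-0.738  0.658  0.898  1.87  -1.118  1.243 -2.405]
1 0.14 [-0.79   0.649  1.083  1.827 -1.088  1.402 -2.408]
1 0.2 [-0.746  0.566  1.084  1.771 -0.989  1.453 -2.462]
-1 0.024 [-0.725  0.698  0.821  1.887 -1.172  1.171  0.76 ]
-1 0.07 [-0.736  0.657  0.895  1.87  -1.117  1.241  0.736]
-1 0.14 [-0.733  0.59   0.978  1.825 -1.029  1.339  0.694]
-1 0.2 [-0.717  0.536  1.029  1.771 -0.959  1.424  0.658]
block [ 0.65   0.573 -0.191  1.922  0.168  0.662  2.362] [-0.007  0.44   0.639  1.88  -0.323  0.926  2.79 ]
block [-0.271  0.909  1.078  1.951 -1.014  0.959  0.193] [-0.298  0.621  1.084  1.888 -0.642  1.033 -0.073]
plate [-0.406  0.533  0.539  2.123 -0.477  0.604  2.461] [-0.594  0.317  0.745  2.059 -0.281  0.865  2.299]
plate [-0.82   0.859  1.141  2.134 -1.062  0.908 -0.18 ] [-0.843  0.445  1.09   2.065 -0.499  0.923 -0.631]
spacer [-0.185  0.857  0.638  1.573 -0.603  0.916  1.967] [-0.241  0.718  0.736  1.515 -0.516  1.109  1.908]
spacer [-0.448  1.17   1.197  1.582 -1.147  1.223 -0.856] [-0.406  0.878  1.079  1.521 -0.802  1.233 -1.042]
```

The overlays fit: the cyan and red pocket outlines run along the insides of the four angles in both views, and the green part outlines follow the top-face edges. Measured heights agree with the text to 1–4 mm. Next is the block.

```bash
cat > place.py <<'E'
from h import *
import pickle,sys
np.set_printoptions(precision=4,suppress=True)
jig,P=pickle.load(open("poses.pkl","rb"))
y=jig[2]; X=np.array([np.cos(y),np.sin(y),0]);Y=np.array([-np.sin(y),np.cos(y),0]);Z=np.array([0,0,1.])
c,s=np.cos(np.pi/6),.5
R=np.column_stack([c*X+s*Z,Y,-s*X+c*Z]); o=np.array([jig[0],jig[1],.08])
T=np.column_stack([np.cross(-Y,-R[:,2]),-Y,-R[:,2]])
def st(m):
    q=robot.get_state(); print(f"{m}: t={q['time']:.2f} pos={q['ee_pos']} pocket={R.T@(q['ee_pos']-o)*1e3} F_p={R.T@q['force']} M={q['moment']} open={q['opening']:.4f} grip={q['grasp_force']:.1f}"); return q
def pick(n,k,g,lift):
    p=P[n]; r=down(p[2]+k)
    robot.move_ptp([p[0],p[1],.10],r); robot.move_linear([p[0],p[1],g],.12); st("at "+n)
    robot.gripper_to(.045); q=st("gripped")
    if q["opening"]<.058 or q["grasp_force"]<3: print("NO GRASP"); sys.exit(1)
    robot.move_linear([p[0],p[1],lift],.2)
def at(d,off=(0,0)): return o+R@np.array([off[0],off[1],d])
def place(g,seat,off=(0,0),pre=.085):
    robot.move_ptp(at(seat*0+pre+g,off),T); st("pre"); 
    h=robot.move_linear(at(seat+g+.010,off),.08,threshold=10); q=st(f"near hit={h}")
    if h: sys.exit(2)
    finish(g,seat,off)
def finish(g,seat,off=(0,0)):
    h=robot.move_linear(at(seat+g-.004,off),.02,threshold=7); q=st(f"down hit={h}")
    e=(R.T@(q["ee_pos"]-o))[2]-g-seat; print("above seat mm",e*1e3)
    if not h or e>.003: sys.exit(3)
    release()
def release():
    robot.gripper_to(.094); robot.pause(.2); q=st("opened")
    robot.move_linear(q["ee_pos"]+R[:,2]*.10,.2); st("clear")
E
python3 - <<'E'
from place import *
pick("block",-np.pi/2,.024,.19)
place(.024,0)
E
```

```text
at block: t=10.24 pos=[ 0.4712 -0.2914  0.0246] pocket=[-454.2321  116.1541  198.2338] F_p=[0.5007 0.411  0.0034] M=[-0.0719  0.1026 -0.0081] open=0.0941 grip=0.0
gripped: t=10.84 pos=[ 0.4712 -0.291   0.0241] pocket=[-454.0957  116.1782  197.6645] F_p=[ 2.2677 -0.4378  2.7355] M=[ 0.0911  0.1336 -0.0269] open=0.0616 grip=30.0
pre: t=13.48 pos=[0.5672 0.1504 0.1745] pocket=[ -0.9086  -0.1394 109.5905] F_p=[-1.1438 -0.0445 -1.0447] M=[-0.699   0.0142  0.0354] open=0.0617 grip=30.0
near hit=False: t=14.57 pos=[0.5655 0.1887 0.1097] pocket=[-0.1129 -0.2016 34.3952] F_p=[-0.1958  1.0882 -1.3174] M=[-0.6634 -0.0144 -0.0025] open=0.0618 grip=30.0
down hit=True: t=15.08 pos=[0.565  0.1938 0.1009] pocket=[-0.1205  0.095  24.169 ] F_p=[1.4665 0.2329 3.4572] M=[-0.2071  0.1699  0.0942] open=0.0617 grip=30.0
above seat mm 0.16899905349485045
opened: t=15.97 pos=[0.5647 0.1937 0.1006] pocket=[-0.3076  0.3707 24.0219] F_p=[-0.4911 -0.0239 -0.3766] M=[-0.5559  0.0569  0.0058] open=0.0940 grip=0.0
clear: t=16.62 pos=[0.5666 0.1446 0.1864] pocket=[  0.0227   0.7241 122.87  ] F_p=[ 0.0351 -1.086  -0.0065] M=[-0.5122  0.0031  0.0035] open=0.0940 grip=0.0
```

Block seated: contact came at 0.17 mm from the expected depth. Spacer next.

```bash
python3 - <<'E'
from place import *
f=robot.grab_frame("wrist"); cv2.imwrite("blk.png",f[:,:,::-1])
robot.move_ptp([.57,-.03,.25],down(.4)); st("via")
pick("spacer",np.pi/2,.022,.23)
robot.move_ptp([.55,.03,.25],down(.2)); st("via")
place(.022,.034,pre=.090)
f=robot.grab_frame("wrist"); cv2.imwrite("spc.png",f[:,:,::-1])
E
```

```text
via: t=17.43 pos=[ 0.5696 -0.0284  0.2488] pocket=[-118.6127    5.6897  263.3522] F_p=[ 0.2959  0.2115 -0.7966] M=[-0.037   0.0847 -0.006 ] open=0.0938 grip=0.0
at spacer: t=19.28 pos=[ 0.6654 -0.1885  0.0227] pocket=[-373.9308  -82.5922  149.6722] F_p=[ 0.0377 -0.3463  0.2125] M=[-0.0165  0.0179  0.0077] open=0.0939 grip=0.0
gripped: t=19.88 pos=[ 0.6651 -0.1882  0.0221] pocket=[-373.9451  -82.3114  149.093 ] F_p=[2.6855 1.1883 2.2261] M=[ 0.1199  0.1845 -0.0095] open=0.0618 grip=30.0
via: t=22.36 pos=[0.5502 0.0295 0.2499] pocket=[-67.1044  22.4122 234.9526] F_p=[ 0.1067  0.5194 -1.3071] M=[-0.0159  0.0879  0.0296] open=0.0616 grip=30.0
pre: t=22.98 pos=[0.5675 0.1483 0.1771] pocket=[ -1.4334  -0.3549 112.982 ] F_p=[-0.1536 -1.3989 -0.3966] M=[-0.5798  0.0408  0.0015] open=0.0612 grip=30.0
near hit=False: t=23.71 pos=[0.5662 0.1728 0.1373] pocket=[-0.1702 -0.1435 66.2202] F_p=[-0.9568 -0.8776 -0.931 ] M=[-0.6564 -0.0212  0.0674] open=0.0615 grip=30.0
down hit=True: t=24.23 pos=[0.5658 0.1779 0.1285] pocket=[-0.0748  0.0119 56.0429] F_p=[0.6255 0.371  3.5449] M=[-0.2195  0.1432  0.057 ] open=0.0615 grip=30.0
above seat mm 0.04290847442500745
opened: t=25.12 pos=[0.5656 0.1778 0.1284] pocket=[-0.2259  0.2021 55.9746] F_p=[ 0.0114  0.5142 -0.5575] M=[-0.4951  0.0082 -0.0097] open=0.0940 grip=0.0
clear: t=25.77 pos=[0.5675 0.1286 0.2141] pocket=[  0.0541   0.5875 154.8698] F_p=[-0.1517 -0.1355 -0.9062] M=[-0.476   0.0027 -0.0269] open=0.0943 grip=0.0
```

Spacer seated at 0.04 mm. Now the plate, then a look at the result.

```bash
python3 - <<'E'
from place import *
pick("plate",-np.pi/2,.022,.21)
place(.022,.048,pre=.095)
robot.move_ptp([.53,.10,.30],down(0)); robot.pause(.2); st("look")
f=robot.grab_frame("wrist")[0:185,205:355,::-1]; t=robot.grab_frame("top")[:,:,::-1]
r=lambda m,s:cv2.resize(m,None,fx=s,fy=s,interpolation=cv2.INTER_CUBIC)
cv2.imwrite("pics/end.png",np.hstack([r(f,2.6),r(t[140:140+185,140:290],2.6)])[:600,:800])
E
```

```text
at plate: t=27.62 pos=[ 0.4765 -0.0499  0.0225] pocket=[-246.5623   99.6971   75.9319] F_p=[ 0.2178 -1.0079  0.3946] M=[-0.0389  0.1033  0.0399] open=0.0941 grip=0.0
gripped: t=28.22 pos=[ 0.4764 -0.0498  0.0222] pocket=[-246.6271   99.8223   75.6165] F_p=[ 2.2537 -0.0385  3.9651] M=[-0.1085  0.1087  0.0025] open=0.0617 grip=30.0
pre: t=30.57 pos=[0.567  0.147  0.1808] pocket=[ -0.7202   0.2386 116.8127] F_p=[-1.0599  0.055  -2.561 ] M=[-0.9002  0.0599  0.0172] open=0.0615 grip=30.0
near hit=False: t=31.18 pos=[0.5663 0.1659 0.1492] pocket=[-0.1319  0.0155 79.9354] F_p=[-1.8941  0.0896 -2.3627] M=[-0.8403  0.0392 -0.0386] open=0.0618 grip=30.0
down hit=True: t=31.70 pos=[0.5661 0.1709 0.1407] pocket=[-0.0997 -0.0238 70.0994] F_p=[1.0565 0.4111 4.5019] M=[-0.3074  0.2388  0.1204] open=0.0621 grip=30.0
above seat mm 0.09937576410461862
opened: t=32.58 pos=[0.5658 0.1707 0.1403] pocket=[-0.395   0.3417 69.8628] F_p=[-0.0922 -0.5108  1.0111] M=[-0.4685  0.0784 -0.0147] open=0.0939 grip=0.0
clear: t=33.23 pos=[0.5677 0.1215 0.2261] pocket=[ -0.1368   0.7146 168.8065] F_p=[ 0.4506  0.2372 -0.1739] M=[-0.5308  0.0302  0.047 ] open=0.0941 grip=0.0
look: t=34.23 pos=[0.5299 0.0992 0.2993] pocket=[ 18.7     39.4352 242.4651] F_p=[-0.6183 -0.7202  0.6442] M=[ 0.0042  0.0536 -0.0174] open=0.0941 grip=0.0
```

View pics/end.png

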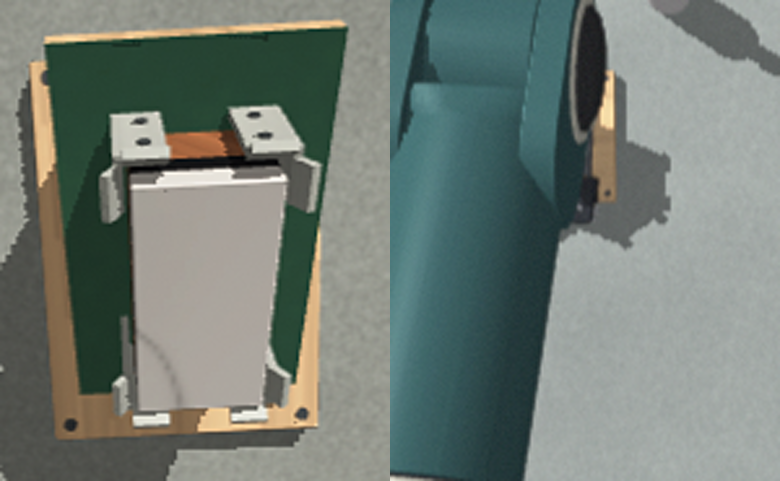

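The left crop shows the marble plate square between the four angles, from its upper edge (131–287, about 178) to its lower edge at about row 408. The spacer and block edges show beneath it at rows 160 and 145, and nothing is jammed. The right crop (top camera) mostly shows the arm. I'm handing it in.

```bash
python3 -c "
from rig import robot
print(robot.sign_off())"
```

```text
the job is handed in; nothing more can be done
None
```

The oak block, black spacer and marble plate went into the jig in that order, each within 0.2 mm of its expected seat height when let go. I handed the job in at about 34 s of the 67 s allowed, and the arm never moved to touch the hammer, bottle, can or plaster head, though I took no final picture of them.

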